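Set and lock the wire winder's pulley at its mark

TASK

Turn the wire winder's aluminium pulley by its rim until the line engraved on it faces the fixed pointer, then press the locking plunger down into the pulley's index hole until it is fully home and seat it there with a firm push of 10 to 30 N, no more. Do not squeeze the rim hard, and leave the dish, the stump and the hammer where they are.

Things in the scene. Friction and masses are not known exactly. Their poses are not given: they have to be found in the camera images.
- base: Fixed green base plate of the winder, 270 x 270 x 12 mm, on a wooden board let into the bench, so its height varies by 10 mm; yaw within 0.5 rad. Origin under the plate, below the pulley's spindle, z up. Heights below count from it. Pointer at its -x side, plunger bracket 70 degrees clockwise of it (seen from above). The sector about 145 degrees counter-clockwise of the pointer is free for a hand.
- pulley: Aluminium pulley, 180 mm across, 40 mm tall, turning on an upright spindle both ways without stops. Origin on the spindle at its underside, 30 mm above the base's origin; x axis through the mark. Friction about 0.4 N m (5 N at the rim), stays where left. Starts 0.5 to 1.5 rad counter-clockwise (from above) of the pointer. Hub 42 mm across, with a 12 mm mandrel up to 102 mm.
- rim (a point): A point on the middle line of the pulley's raised rim, at its top, half a turn from the mark: 84 mm from the spindle, height 70 mm. The rim is 12 mm thick (radius 78 to 90 mm) round a 25 mm deep recess: pinch it from above, one finger inside, one outside; top 18 mm smooth, belt groove below. 12 to 18 N of grip turns it; more than 50 N in all (both fingers added) would mar it.
- mark (a point): Outer end of the engraved dark line, 4 mm wide, that runs radially across the rim's top and down its outer face: 90 mm from the spindle, at the rim's top, height 70 mm.
- pointer (a point): Tip of the fixed dark steel pointer, just outside the rim at the height of its top, 95 mm from the spindle, pointing at the spindle. Its axes are those of the base. When the mark faces it they are 5 mm apart.
- hole (a point): Mouth of the 9.6 mm index hole in the floor of the pulley's recess, height 45 mm, 55 mm from the spindle, 70 degrees clockwise of the mark: it lies under the plunger when the mark faces the pointer.
- bracket (a point): Top of the post of the plunger's fixed bracket, 120 mm from the spindle, height 97 mm, outside the rim; from it a bar 20 mm wide reaches in over the rim, its top at 97 mm, to guide the plunger.
- plunger: Upright steel plunger in the bracket. Origin: middle of the top of its cap (24 mm across, 12 mm high), height 125 mm when up (start), 111 mm when home on a rigid stop. No spring; slides with 3 N, stays where left. 8 mm pin, round nose: off the hole it stops after 4 mm; 2 mm off, 5 to 15 N draws the pulley into line; further off, turn the pulley better. Over 30 N bends it: end slowly.
- dish: Bystander: loose steel bowl, 124 mm across, 45 mm high. Origin under its middle.
- stump: Bystander: loose charred wood block with silver filigree on it, 104 mm across, 55 mm high. Origin under its middle.
- hammer: Bystander: loose hammer lying on the bench beyond the winder, 220 mm long along its x axis.

How it is judged:
By the outcome, as a careful person would: the job done as asked, in the order asked, and still so for the second after the job is handed in, with the robot touching nothing.
It also fails if it takes over 51 s, if anything falls off the work surface, if the arm or the gripper's body presses on something with over 40 N, if the wrist force passes 120 N, or if a joint passes its speed limit or range.

ROBOT

A 6-joint arm with a two-finger parallel gripper is mounted at the origin on the work surface. World frame = base frame: x ahead of the robot, y to its left, z up, the work surface at z = 0. Lengths are in m, angles in rad, forces in N, time in s.
With the tool pointing down it reaches from about 0.425 to 1.125 m from the base axis. Payload 14.9 kg.
Tool frame: the origin (TCP) lies between the finger pads; the fingertips stand 19 mm ahead of it and the grasp point (between the pads) is the TCP (arm.tip_reach is the distance from the TCP to the fingertips, in m); z points along the fingers, y is the line along which they close (so a half turn about z gives the same grasp; the last joint's range is limited). The gripper opens to 91 mm and grips with 3 to 60 N. Pads are 32 mm wide; open, the fingers measure 118 mm over their backs; the gripper's body (76 mm by 178 mm) begins 60 mm behind the grasp point.
Start: joints at [1.109, 0.379, 1.734, -0, 1.028, -0.033], TCP at [0.291, 0.637, 0.233] pointing down, gripper open.
Joint ranges: [-2.77, 2.77], [-0.74, 2.19], [0, 2.66], [-1.06, 4.2], [0.31, 2.87], [-3.08, 3.08]. Speed limits (rad/s): [1.89, 1.89, 2.39, 3.14, 3.14, 3.14].

INTERFACE

Orientations are given as a rotation vector (axis times angle).
In Python, from workcell import get_obs, get_image, calibration, order, arm gives the robot as it stands. The module is installed in compiled form; this text tells all that it offers.
- The arm moves only by the tool drive_tool, never from a script. Its argument "targets" is text: rows parted by semicolons, each of 7 numbers parted by spaces: the shift along the tool's x, y, z in cm, then the turn, a rotation vector about the tool's x, y, z in rad, then the finger opening in cm, from 0 to 9.12. A call has 1 to 10 rows; each row is the pose to reach, as a shift and turn from the pose commanded when the call began, along the tool's axes at that moment; what a row does not reach only later rows make up. A row lasts 1/10 s, in which the tool goes at most 50 mm and 8.59 degrees, less where a joint would pass 70% of its speed; a pose out of reach is approached as far as the arm can. A call with a gripper value outside its range is refused whole. The fingers move at their own pace and stop on an object; the grip force is fixed at half the most. Time passes only in rows, so rows that repeat a pose let the fingers close. It gives the time, the measured TCP pose, the force, the opening and the grip force at its end, in the units of the state.
- get_obs(): the state, without advancing time (a new reading comes with each control period).
- get_image(name): name is "scene" or "top" or "wrist"; returns the picture (480x640x3 uint8, red, green, blue); there is no depth.
- calibration(name): a dict with "K" (3x3 intrinsics, pixels), "extrinsics" (4x4, takes a point from camera to world coordinates); the wrist camera has in their place "T_tool_cam" (4x4, takes a point from camera to tool coordinates, whose origin is the TCP and whose axes are the flange's). Camera axes: x right, y up, looking along -z (the intrinsics and any distortion apply to the point x, -y, -z); pixel columns grow to the right and rows downward; lengths in m; the calibration is good to about 2 mm. A picture is of the moment at which its call begins: read the wrist's pose just before it. calibration takes no time and is no camera call.
- order.sign_off(): hands the job in; it is judged then, once.
The state is a dict: "time": time; "joint_pos": joint angles; "qd": joint speeds; "effort": joint torques, N m; "ee_pos": TCP position; "tool_rot": TCP orientation; "force": force on the tool from outside, world axes, zero at the start; "moment": the same for the moment, N m; "opening": finger opening in m; "grip_force": force on a finger pad.
Only numpy, scipy, OpenCV 4.12 (cv2) and the standard library are available. Lean on these libraries where they do the work, as an engineer would, in place of code of your own. Each camera call takes 0.05 s, during which the arm holds its last target. There are 200 camera calls.

## Working session

There is one attempt and no reset: what is moved stays moved. The work goes in short steps, Python scripts to look and compute and a tool call to move; the robot and the scene stay as the last step left them, time stands still between calls to the robot, and variables do not carry over. Pictures are saved under pics/ and viewed, at most 10 in all, crops included, and the job is handed in when it is done.

Besides the shell and the picture viewer there is one more tool, called after "Request:" as name(argument=value, ...) on one line, values as JSON. drive_tool: Moves the arm, as the interface text tells. Its arguments: {"type":"object","properties":{"targets":{"type":"string"}},"required":["targets"]}

```bash
mkdir -p pics; python3 - <<'E'
from workcell import get_obs,get_image,calibration,arm
import cv2,numpy as np
o=get_obs();print({k:np.round(v,3) for k,v in o.items()}, [a for a in dir(arm) if a[0]!='_'])
for n in("scene","top","wrist"):
    im=get_image(n);cv2.imwrite(f"pics/{n}0.png",im[:,:,::-1]);print(n,{k:np.round(v,4).tolist() for k,v in calibration(n).items()})
E
```

```text
{'time': np.float64(0.0), 'joint_pos': array([ 1.109,  0.379,  1.735, -0.   ,  1.029, -0.033]), 'qd': array([ 0.001,  0.001,  0.001,  0.003, -0.002, -0.001]), 'effort': array([-8.0000e-03, -7.6374e+01, -4.3434e+01,  6.5000e-02,  4.3000e-02,
       -0.0000e+00]), 'ee_pos': array([0.291, 0.636, 0.232]), 'tool_rot': array([-6.680e-01, -3.069e+00,  2.000e-03]), 'force': array([0.192, 0.885, 0.769]), 'moment': array([ 0.031, -0.008,  0.045]), 'grip_force': np.float64(0.0), 'opening': np.float64(0.091)} ['MotionError', 'tip_reach']
scene {'K': [[522.2009, 0.0, 318.4189], [0.0, 522.2009, 232.7862], [0.0, 0.0, 1.0]], 'extrinsics': [[-0.7514, -0.5376, 0.3827, 1.1275], [0.6598, -0.6197, 0.4249, 0.5907], [0.0087, 0.5718, 0.8204, 1.2488], [0.0, 0.0, 0.0, 1.0]]}
top {'K': [[481.7133, 0.0, 318.0781], [0.0, 481.7133, 243.8069], [0.0, 0.0, 1.0]], 'extrinsics': [[0.0191, 0.9921, -0.1237, 0.4757], [-0.9997, 0.0172, -0.0162, 0.0107], [-0.014, 0.124, 0.9922, 1.1872], [0.0, 0.0, 0.0, 1.0]]}
wrist {'K': [[340.8285, 0.0, 311.2491], [0.0, 340.8285, 238.6257], [0.0, 0.0, 1.0]], 'T_tool_cam': [[0.0002, 0.9714, 0.2376, 0.0661], [1.0, -0.0005, 0.0011, -0.0011], [0.0012, 0.2376, -0.9714, -0.1523], [0.0, 0.0, 0.0, 1.0]]}
```

View pics/top0.png

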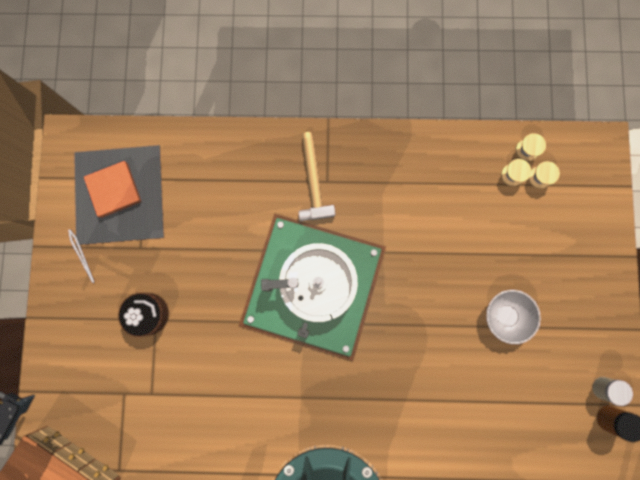

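View pics/scene0.png

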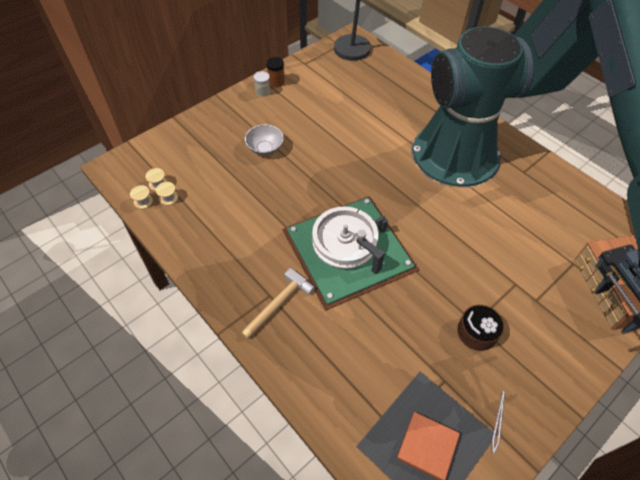

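The top view shows the winder at about (315,287): pulley (318,283), pointer near (303,330), bracket (275,285), plunger cap about (293,284), and what is probably the mark near (332,318). The dish is at (513,317), the stump at (143,315) and the hammer head at (317,213). Next I'll zoom in.

```bash
cat > h.py <<'E'
import numpy as np,cv2
from scipy.spatial.transform import Rotation as R
from workcell import get_obs,get_image,calibration
def cam(n,o=None):
    c=calibration(n)
    if n!='wrist': return np.array(c['K']),np.array(c['extrinsics'])
    o=o or get_obs();T=np.eye(4);T[:3,:3]=R.from_rotvec(o['tool_rot']).as_matrix();T[:3,3]=o['ee_pos']
    return np.array(c['K']),T@np.array(c['T_tool_cam'])
def ray(K,T,u,v,z):
    d=T[:3,:3]@np.array([(u-K[0,2])/K[0,0],-(v-K[1,2])/K[1,1],-1]);return T[:3,3]+d*(z-T[2,3])/d[2]
def proj(K,T,P):
    p=(np.atleast_2d(P)-T[:3,3])@T[:3,:3];return np.c_[K[0,0]*p[:,0]/-p[:,2]+K[0,2],-K[1,1]*p[:,1]/-p[:,2]+K[1,2]]
E
python3 - <<'E'
from h import *
im=cv2.imread('pics/top0.png');c=im[205:365,230:400]
a=cv2.resize(c,None,fx=3.5,fy=3.5,interpolation=cv2.INTER_CUBIC)
cv2.imwrite('pics/c0.png',a)
K,T=cam('top')
hsv=cv2.cvtColor(im,cv2.COLOR_BGR2HSV)
m=((hsv[...,0]>60)&(hsv[...,0]<90)&(hsv[...,1]>90)).astype(np.uint8);m[:205]=0;m[365:]=0;m[:,:230]=0;m[:,400:]=0
cs,_=cv2.findContours(m,cv2.RETR_EXTERNAL,2);cc=max(cs,key=cv2.contourArea);r=cv2.minAreaRect(cc);b=cv2.boxPoints(r);print(b.round(1).tolist())
for z in(.01,.02,.03):
    P=np.array([ray(K,T,*p,z) for p in b]);print(z,P.mean(0).round(4),[np.linalg.norm(P[i]-P[i-1]).round(4) for i in range(4)],np.arctan2(*(P-np.roll(P,1,0))[:,1::-1].T).round(3))
E
```

```text
Traceback (most recent call last):
ValueError: max() iterable argument is empty
```

View pics/c0.png

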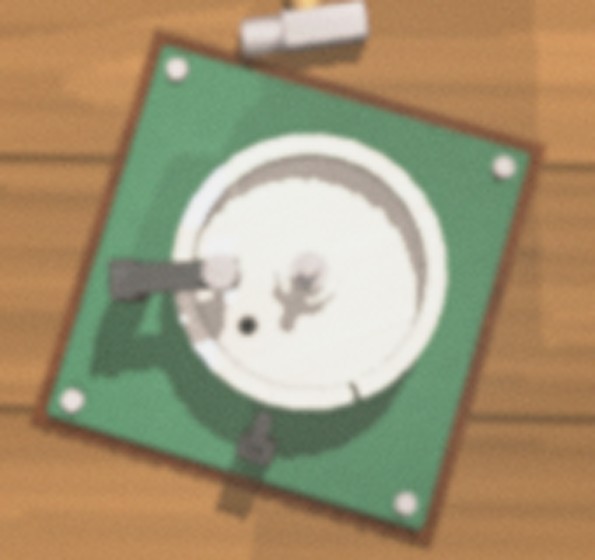

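The crop shows (at 3.5x) the mark at (355,390), index hole (247,325), pointer tip (264,412), cap (220,270) and the rim's outer circle centred at (309.5,271). I'll fit the base pose.

```bash
cat > fit.py <<'E'
from h import *
from scipy.optimize import least_squares
def corners(f,x0,y0,x1,y1):
    im=cv2.imread(f)[y0:y1,x0:x1].astype(int)
    m=((im[...,1]>im[...,2]*1.2)&(im[...,1]>im[...,0]*1.08)).astype(np.uint8)
    cs,_=cv2.findContours(m,cv2.RETR_EXTERNAL,2);cc=cv2.convexHull(max(cs,key=cv2.contourArea))
    q=cv2.approxPolyDP(cc,8,True)[:,0].astype(float);print(f,len(q),(q+[x0,y0]).tolist());return q+[x0,y0]
ct=corners('pics/top0.png',230,205,400,365);cs=corners('pics/scene0.png',275,190,425,312)
def pt(th,r,z,p): # angle in base frame
    a=th+p[3];return np.array([p[0]+r*np.cos(a),p[1]+r*np.sin(a),p[2]+z])
L=np.array([[-1,-1],[1,-1],[1,1],[-1,1]])*.135
def res(p,full=True):
    c,s=np.cos(p[3]),np.sin(p[3]);P=np.c_[L@np.array([[c,s],[-s,c]])+p[:2],np.full(4,p[2]+.012)]
    r=[]
    for n,q in(('top',ct),('scene',cs)):
        u=proj(*cam(n),P);r+=[ (q[np.argmin(np.linalg.norm(q-x,axis=1))]-x) for x in u]
    pi=np.pi
    lm=[(pt(pi,.095,.07,p),264,412),(pt(pi-np.radians(70),.055,.125,p),220,270),(pt(pi+p[4],.09,.07,p),355,392),(pt(pi+p[4]-np.radians(70),.055,.045,p),247,325),(pt(0,0,.07,p),309.5,271)]
    for X,u,v in lm: r.append(proj(*cam('top'),X)[0]-[230+u/3.5,205+v/3.5])
    return np.array(r).ravel()
f=least_squares(res,[.45,.01,.02,-.25,.8],loss='soft_l1');print(f.x.round(4),res(f.x).reshape(-1,2).round(1).tolist())
E
python3 fit.py
```

```text
pics/top0.png 4 [[277.0, 219.0], [379.0, 249.0], [349.0, 355.0], [244.0, 322.0]]
pics/scene0.png 5 [[287.0, 228.0], [315.0, 217.0], [387.0, 227.0], [413.0, 267.0], [327.0, 303.0]]
[ 0.5219  0.0393 -0.0051 -0.2794  0.8085] [[-1.6, -0.3], [-3.0, 0.7], [-0.7, 2.2], [0.1, 0.3], [21.0, 28.5], [2.7, -1.0], [2.5, -1.5], [0.9, -0.5], [-4.7, 0.6], [-5.4, 1.9], [0.5, 1.0], [-2.6, 4.0], [-5.5, 1.3]]
```

```bash
python3 - <<'E'
s=open('fit.py').read()
s=s.replace("c,s=np.cos(p[3])","c,s=np.cos(p[3])",1).replace("L@np.array","(L+p[5:7])@np.array").replace("-.25,.8]","-.25,.8,0,0]").replace("def pt(","cs=np.array([[289,229.5],[366.5,199.5],[414,267],[327,303.5]])\ndef pt(")
open('fit.py','w').write(s)
E
python3 fit.py
python3 - <<'E'
from h import *
a=cv2.resize(cv2.imread('pics/scene0.png')[185:315,270:430],None,fx=4.5,fy=4.5,interpolation=cv2.INTER_CUBIC);cv2.imwrite('pics/c1.png',a)
E
```

```text
pics/top0.png 4 [[277.0, 219.0], [379.0, 249.0], [349.0, 355.0], [244.0, 322.0]]
pics/scene0.png 5 [[287.0, 228.0], [315.0, 217.0], [387.0, 227.0], [413.0, 267.0], [327.0, 303.0]]
[ 0.5261  0.028  -0.0075 -0.2735  0.6609 -0.011   0.0118] [[-0.7, -1.3], [-1.5, -0.3], [0.9, 0.6], [1.0, -1.4], [-0.6, 0.6], [3.3, -0.3], [0.5, -1.6], [0.3, -0.7], [0.5, -1.1], [-0.2, 0.2], [0.4, 1.5], [-0.1, -0.0], [-0.6, -0.3]]
```

View pics/c1.png

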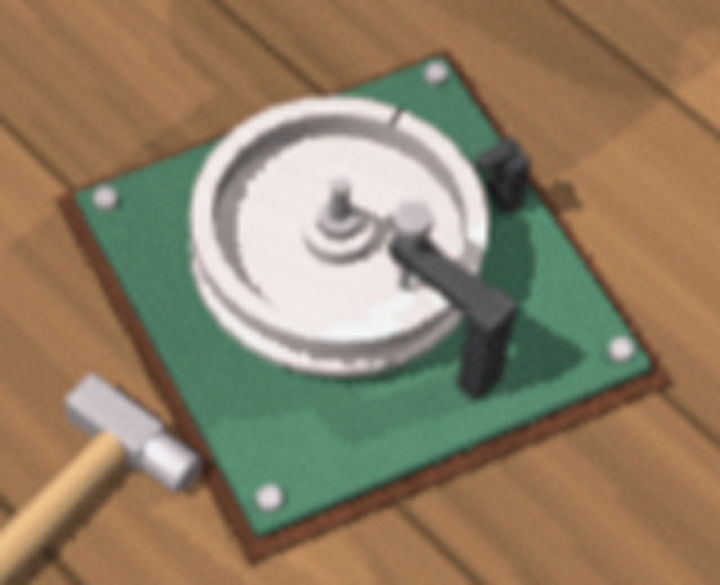

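The scene crop shows the mark on the rim at (395,122), the pointer near (490,170) and the bar and cap at (410,215). I'll move the wrist camera over the pulley.

```bash
cat >> h.py <<'E'
def goal(pos,yaw):
    """shift (cm, tool axes) and rotvec to reach pos with tool down and tool y at world angle yaw (mod pi)"""
    o=get_obs();R0=R.from_rotvec(o['tool_rot']);best=None
    for k in(-1,0,1):
        a=yaw+k*np.pi;y=np.array([np.cos(a),np.sin(a),0]);z=np.array([0,0,-1.]);x=np.cross(y,z)
        rv=(R0.inv()*R.from_matrix(np.c_[x,y,z])).as_rotvec()
        j6=o['joint_pos'][5]
        print('shift',(R0.inv().apply(np.array(pos)-o['ee_pos'])*100).round(2),'rot',rv.round(3),'x axis',x.round(2))
E
python3 - <<'E'
from h import *
o=get_obs();M=R.from_rotvec(o['tool_rot']).as_matrix();print(M.round(3),o['joint_pos'])
goal([.53,.03,.25],-.88+.33)
E
```

```text
[[-0.909  0.416 -0.   ]
 [ 0.416  0.909 -0.001]
 [ 0.    -0.001 -1.   ]] [ 1.10872432e+00  3.79324481e-01  1.73463347e+00  1.96296737e-05
  1.02849204e+00 -3.33198497e-02]
shift [-46.96 -45.21  -1.72] rot [-1.00e-03 -1.00e-03 -1.45e+00] x axis [-0.52 -0.85 -0.  ]
shift [-46.96 -45.21  -1.72] rot [-1.000e-03  1.000e-03  1.692e+00] x axis [0.52 0.85 0.  ]
shift [-46.96 -45.21  -1.72] rot [-1.00e-03 -1.00e-03 -1.45e+00] x axis [-0.52 -0.85 -0.  ]
```

Request:
drive_tool(targets="-46.2 -52.1 -2 0 0 1.69 9.1;-46.2 -52.1 -2 0 0 1.69 9.1;-46.2 -52.1 -2 0 0 1.69 9.1;-46.2 -52.1 -2 0 0 1.69 9.1;-46.2 -52.1 -2 0 0 1.69 9.1;-46.2 -52.1 -2 0 0 1.69 9.1;-46.2 -52.1 -2 0 0 1.69 9.1;-46.2 -52.1 -2 0 0 1.69 9.1;-46.2 -52.1 -2 0 0 1.69 9.1;-46.2 -52.1 -2 0 0 1.69 9.1")

```text
time: 1.15
ee_pos: [0.4372, 0.1567, 0.2475]
tool_rot: [2.587, 1.783, 0.001]
force: [0.7, 0.2, -0.1]
opening: 0.0912
grip_force: 0.0
```

```bash
python3 -c "
from h import *
goal([.494,-.03,.25],-.55)"
```

```text
shift [-15.43  11.95  -0.25] rot [ 0.     0.    -2.955] x axis [-0.52 -0.85 -0.  ]
shift [-15.43  11.95  -0.25] rot [ 0.    -0.     0.186] x axis [0.52 0.85 0.  ]
shift [-15.43  11.95  -0.25] rot [ 0.     0.    -2.955] x axis [-0.52 -0.85 -0.  ]
```

Request:
drive_tool(targets="-15.4 12 0 0 0 0.19 9.1;-15.4 12 0 0 0 0.19 9.1;-15.4 12 0 0 0 0.19 9.1;-15.4 12 0 0 0 0.19 9.1;-15.4 12 0 0 0 0.19 9.1;-15.4 12 0 0 0 0.19 9.1;-15.4 12 0 0 0 0.19 9.1")

```text
time: 1.85
ee_pos: [0.4952, -0.0269, 0.2471]
tool_rot: [-2.739, -1.538, 0.001]
force: [-0.3, 0.4, 0.3]
opening: 0.0911
grip_force: 0.0
```

```bash
python3 - <<'E'
from h import *
o=get_obs();im=get_image('wrist');cv2.imwrite('pics/w1.png',im[:,:,::-1]);np.save('w1.npy',np.r_[o['ee_pos'],o['tool_rot']]);print(o['ee_pos'],o['tool_rot'],o['joint_pos'].round(2),abs(o['qd']).max())
E
```

```text
[ 0.49518001 -0.02692874  0.24707353] [-2.73899354e+00 -1.53787486e+00  6.08115209e-04] [-0.1   0.03  2.13  0.    0.98  0.45] 0.014907075235110607
```

View pics/w1.png

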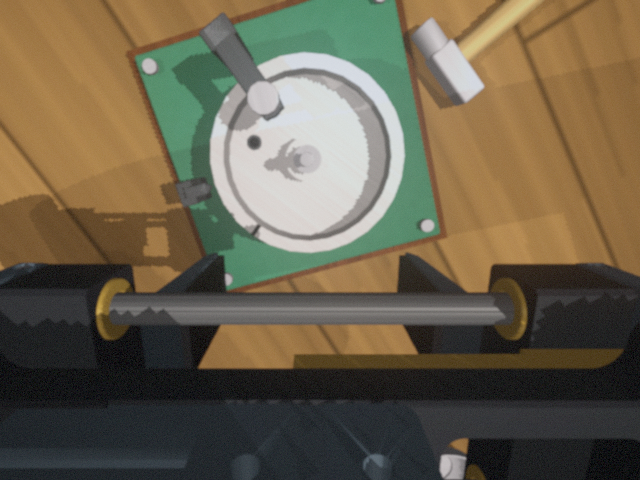

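The wrist view shows the pulley rim circle centred near (307,153), cap (264,98), hole (254,142), pointer tip about (211,187) and mark about (254,233). I'll zoom for precise pixels.

```bash
python3 - <<'E'
from h import *
a=cv2.resize(cv2.imread('pics/w1.png')[70:260,160:420],None,fx=3,fy=3,interpolation=cv2.INTER_CUBIC)
cv2.imwrite('pics/c2.png',a)
E
```

```text
(no output)
```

View pics/c2.png

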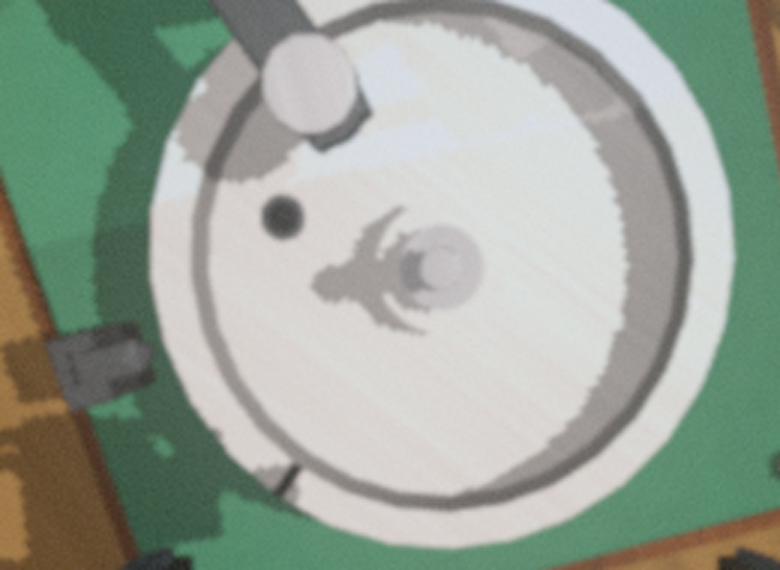

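The zoom shows hole (283,217), cap (309,83), mandrel top (440,265), mark from (298,468) to (279,497), pointer tip (152,357), and rim outer points at (150,250), (735,255) and (440,547).

```bash
cat > fit2.py <<'E'
from h import *
from scipy.optimize import least_squares
pi=np.pi;d70=np.radians(70)
w=np.load('w1.npy');W=cam('wrist',{'ee_pos':w[:3],'tool_rot':w[3:]});Tp=cam('top')
def pt(th,r,z,p):
    a=th+p[3];return np.array([p[0]+r*np.cos(a),p[1]+r*np.sin(a),p[2]+z])
def circ(C,u,v,p,b):  # point on rim top outer edge
    q=ray(*C,u,v,p[2]+.07);return (np.linalg.norm(q[:2]-p[:2])-.09)*1000
def res(p,b=None):
    r=[];
    q=p.copy()
    wl=[(pt(pi,.095,.07,p),152,357),(pt(pi-d70,.055,.125,p),309,83),(pt(pi+p[4],.09,.07,p),279,497),(pt(pi+p[4],.078,.07,p),298,468),(pt(pi+p[4]-d70,.055,.045,p),283,217),(pt(0,0,.102,p),440,265)]
    tl=[(pt(pi,.095,.07,p),264,412),(pt(pi-d70,.055,.125,p),220,270),(pt(pi+p[4],.084,.07,p),355,390),(pt(pi+p[4]-d70,.055,.045,p),247,325),(pt(0,0,.102,p),311,266)]
    off=np.r_[p[5:7],0]; offt=np.r_[p[7:9],0]
    for X,u,v in wl: r+=list((proj(*W,X+off)[0]-[160+u/3,70+v/3])*.9)   # ~mm
    for u,v in((150,250),(735,255),(440,547)):
        g=ray(*W,160+u/3,70+v/3,p[2]+.07)-off;r.append((np.linalg.norm(g[:2]-p[:2])-.09)*1000)
    for X,u,v in tl: r+=list((proj(*Tp,X+offt)[0]-[230+u/3.5,205+v/3.5])*2)
    return np.r_[r,p[5:9]/.002,(p[2]-.005)/.005]
f=least_squares(res,[.526,.028,.005,-.27,.66,0,0,0,0],loss='soft_l1')
J=f.jac;print(f.x.round(4),'sd',np.sqrt(np.diag(np.linalg.inv(J.T@J))).round(4));print(f.fun.round(1).tolist())
E
python3 fit2.py
```

```text
[ 5.253e-01  2.710e-02  6.100e-03 -2.712e-01  6.579e-01 -5.000e-04
  2.000e-04  5.000e-04 -2.000e-04] sd [0.0015 0.0015 0.0016 0.0116 0.0134 0.0015 0.0015 0.0015 0.0015]
[-0.1, -1.5, -0.2, 0.0, -0.2, -0.3, 0.4, -0.3, -0.2, 0.1, 0.4, 1.1, -0.1, -0.1, -0.4, 1.7, -1.4, -0.2, 0.4, -0.0, -0.0, 0.2, 0.1, -1.7, 0.6, -0.3, 0.1, 0.3, -0.1, 0.2]
```

```bash
python3 -c "
from h import *
goal([.5253+.0832*np.cos(.55),.0271-.0832*np.sin(.55),.150],-.55)"
```

```text
shift [6.13 8.1  9.71] rot [-0.000e+00 -1.000e-03 -3.138e+00] x axis [-0.52 -0.85 -0.  ]
shift [6.13 8.1  9.71] rot [-0.     0.     0.003] x axis [0.52 0.85 0.  ]
shift [6.13 8.1  9.71] rot [-0.000e+00 -1.000e-03 -3.138e+00] x axis [-0.52 -0.85 -0.  ]
```

Request:
drive_tool(targets="3 4 2 0 0 0.003 4;6.1 8.1 5 0 0 0.003 4;6.1 8.1 8 0 0 0.003 4;6.1 8.1 9.7 0 0 0.003 4;6.1 8.1 9.7 0 0 0.003 4;6.1 8.1 9.7 0 0 0.003 4;6.1 8.1 9.7 0 0 0.003 4")

```text
time: 2.6
ee_pos: [0.597, -0.0173, 0.1518]
tool_rot: [2.741, 1.534, 0.003]
force: [-0.2, -0.7, 0.2]
opening: 0.0404
grip_force: 0.0
```

```bash
python3 - <<'E'
from h import *
o=get_obs();im=get_image('wrist');cv2.imwrite('pics/w2.png',im[:,:,::-1])
goal([.5253+.0832*np.cos(.55),.0271-.0832*np.sin(.55),.082],-.55)
E
```

```text
shift [ 0.04 -0.14  6.99] rot [-2.000e-03 -3.000e-03  3.141e+00] x axis [-0.52 -0.85 -0.  ]
shift [ 0.04 -0.14  6.99] rot [ 0.002 -0.001 -0.001] x axis [0.52 0.85 0.  ]
shift [ 0.04 -0.14  6.99] rot [-2.000e-03 -3.000e-03  3.141e+00] x axis [-0.52 -0.85 -0.  ]
```

View pics/w2.png

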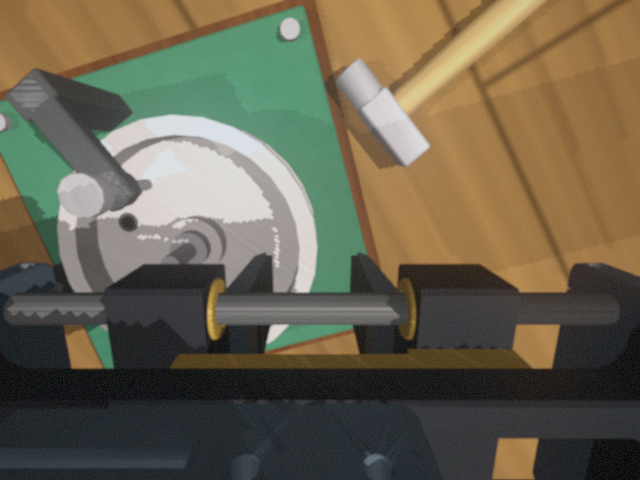

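The rim passes between the two fingers (finger edges about 268 and 355, rim outer edge about 317). I'll descend.

Request:
drive_tool(targets="0 -0.1 2 0 0 0 4;0 -0.1 4 0 0 0 4;0 -0.1 5.5 0 0 0 4;0 -0.1 6.5 0 0 0 4;0 -0.1 7 0 0 0 3;0 -0.1 7 0 0 0 2.2;0 -0.1 7 0 0 0 2.2;0 -0.1 7 0 0 0 2.2")

```text
time: 3.45
ee_pos: [0.5961, -0.0173, 0.0809]
tool_rot: [2.741, 1.533, 0.001]
force: [0.1, 0.5, -1.1]
opening: 0.022
grip_force: 0.0
```

Now close gently, step by step.

Request:
drive_tool(targets="0 0 0 0 0 0 1.8;0 0 0 0 0 0 1.6")

```text
time: 3.65
ee_pos: [0.5954, -0.0171, 0.0805]
tool_rot: [-2.742, -1.533, 0.001]
force: [-2.4, 3.0, 2.5]
opening: 0.0164
grip_force: 2.0
```

Request:
drive_tool(targets="0 0 0 0 0 0 1.5;0 0 0 0 0 0 1.45")

```text
time: 3.85
ee_pos: [0.5948, -0.0167, 0.0803]
tool_rot: [-2.741, -1.532, 0.002]
force: [-5.8, 6.5, 6.9]
opening: 0.0147
grip_force: 4.3
```

Request:
drive_tool(targets="0 0 0 0 0 0 1.4")

```text
time: 3.95
ee_pos: [0.5946, -0.0166, 0.0803]
tool_rot: [-2.741, -1.532, 0.003]
force: [-7.4, 7.1, 7.7]
opening: 0.0139
grip_force: 5.1
```

Request:
drive_tool(targets="0 -0.1 -0.1 0 0 0 1.5;0 -0.15 -0.1 0 0 0 1.5;0 -0.15 -0.1 0 0 0 1.5")

```text
time: 4.25
ee_pos: [0.5945, -0.0165, 0.0814]
tool_rot: [2.742, 1.533, 0.001]
force: [0.4, -0.5, -0.1]
opening: 0.0153
grip_force: 0.0
```

Request:
drive_tool(targets="0 0 0 0 0 0 1.4;0 0 0 0 0 0 1.4")

```text
time: 4.45
ee_pos: [0.5943, -0.0164, 0.0813]
tool_rot: [-2.742, -1.533, 0.0]
force: [-1.0, 1.5, 2.3]
opening: 0.0144
grip_force: 1.4
```

Request:
drive_tool(targets="0 0 0 0 0 0 1.35;0 0 0 0 0 0 1.35")

```text
time: 4.65
ee_pos: [0.5943, -0.0164, 0.0813]
tool_rot: [-2.742, -1.533, 0.0]
force: [-1.6, 1.1, 1.9]
opening: 0.0134
grip_force: 8.1
```

Request:
drive_tool(targets="0 0 0 0 0 0 1.3;0 0 0 0 0 0 1.3")

```text
time: 4.85
ee_pos: [0.5944, -0.0165, 0.0813]
tool_rot: [-2.742, -1.533, -0.0]
force: [-1.6, 0.1, 2.9]
opening: 0.0136
grip_force: 19.9
```

Request:
drive_tool(targets="-0.275 -0.005 0 0 0 0.033 1.32;-0.549 -0.018 0 0 0 0.066 1.32;-0.822 -0.041 0 0 0 0.099 1.32;-1.095 -0.072 0 0 0 0.132 1.32;-1.367 -0.113 0 0 0 0.165 1.32")

```text
time: 5.35
ee_pos: [0.5864, -0.0269, 0.0813]
tool_rot: [-2.86, -1.299, -0.001]
force: [0.7, 8.6, 0.9]
opening: 0.0132
grip_force: 10.4
```

Request:
drive_tool(targets="-0.275 -0.045 0 0 0 0.033 1.3;-0.549 -0.068 0 0 0 0.066 1.3;-0.822 -0.091 0 0 0 0.099 1.3;-1.095 -0.122 0 0 0 0.132 1.3;-1.367 -0.163 0 0 0 0.165 1.3")

```text
time: 5.85
ee_pos: [0.5765, -0.0362, 0.0814]
tool_rot: [-2.957, -1.059, -0.002]
force: [1.7, 8.9, -0.4]
opening: 0.0129
grip_force: 14.5
```

Request:
drive_tool(targets="-0.275 -0.005 0 0 0 0.033 1.3;-0.549 -0.018 0 0 0 0.066 1.3;-0.822 -0.041 0 0 0 0.099 1.3;-1.095 -0.072 0 0 0 0.132 1.3;-1.367 -0.113 0 0 0 0.165 1.3")

```text
time: 6.35
ee_pos: [0.5651, -0.0439, 0.0814]
tool_rot: [-3.034, -0.811, -0.002]
force: [2.9, 12.0, 1.0]
opening: 0.0134
grip_force: 14.2
```

Request:
drive_tool(targets="-0.275 -0.065 0 0 0 0.033 1.3;-0.549 -0.098 0 0 0 0.066 1.3;-0.822 -0.121 0 0 0 0.099 1.3;-1.095 -0.152 0 0 0 0.132 1.3;-1.34 -0.193 0 0 0 0.161 1.3;-1.34 -0.193 0 0 0 0.161 1.3;-1.34 -0.193 0 0 0 0.161 1.3")

```text
time: 7.05
ee_pos: [0.5526, -0.0494, 0.0814]
tool_rot: [-3.09, -0.567, -0.002]
force: [1.8, 5.6, -0.7]
opening: 0.0129
grip_force: 15.4
```

```bash
python3 - <<'E'
from h import *
a=[]
for n,(x0,y0,x1,y1),f in(('top',(255,240,375,350),4),):
    im=get_image(n)[:,:,::-1];a=cv2.resize(im[y0:y1,x0:x1],None,fx=f,fy=f,interpolation=cv2.INTER_CUBIC)
o=get_obs();w=get_image('wrist')[:,:,::-1];cv2.imwrite('pics/w3.png',w);np.save('w3.npy',np.r_[o['ee_pos'],o['tool_rot']])
b=cv2.resize(w,(0,0),fx=440/480,fy=440/480)[:,:320]
cv2.imwrite('pics/c3.png',np.hstack([a,b]));print(a.shape,b.shape)
E
```

```text
(440, 480, 3) (440, 320, 3)
```

View pics/c3.png

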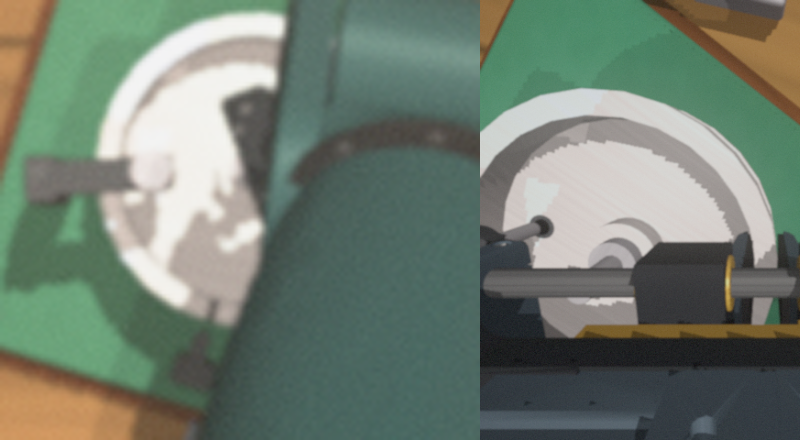

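The mark (213,310) and pointer (about 208,332) look aligned in the top view, and in the wrist view the hole (543,226) sits under the pin's nose. I'll check the angle numerically along the rim.

```bash
python3 - <<'E'
from h import *
im=get_image('top');cv2.imwrite('pics/t4.png',im[:,:,::-1])
g=im.min(2).astype(np.float32);K,T=cam('top')
c=np.array([.5253,.0271]);z=.076
def scan(g,r,a):
    P=np.c_[c[0]+r*np.cos(a),c[1]+r*np.sin(a),np.full(len(a),z)];u=proj(K,T,P).astype(np.float32);return cv2.remap(g,u[:,:1],u[:,1:],cv2.INTER_LINEAR)[:,0]
a=np.arange(-.2,.2,.02)+np.pi-.271
for r in(.08,.083,.086,.089,.096,.1,.104,.108):print(r,scan(g,r,a).astype(int).tolist())
g0=cv2.imread('pics/top0.png').min(2).astype(np.float32)
print('start');
for r in(.08,.083,.086,.089):print(r,scan(g0,r,a+.658).astype(int).tolist())
for r in(.096,.1,.104,.108):print(r,scan(g0,r,a).astype(int).tolist())
E
```

```text
0.08 [201, 179, 163, 159, 158, 156, 154, 148, 132, 117, 106, 121, 140, 154, 158, 159, 158, 153, 138, 117]
0.083 [210, 183, 168, 164, 162, 162, 161, 151, 136, 116, 109, 119, 139, 152, 159, 162, 160, 149, 131, 109]
0.086 [192, 171, 160, 155, 156, 154, 151, 146, 132, 113, 105, 113, 132, 146, 152, 151, 146, 134, 115, 90]
0.089 [148, 133, 127, 125, 126, 126, 125, 121, 110, 96, 87, 97, 108, 117, 122, 119, 116, 109, 93, 75]
0.096 [73, 73, 75, 75, 75, 75, 73, 74, 75, 74, 70, 71, 72, 72, 72, 72, 68, 64, 60, 57]
0.1 [75, 73, 73, 75, 73, 72, 72, 74, 73, 73, 72, 72, 73, 68, 73, 68, 66, 61, 57, 58]
0.104 [74, 74, 74, 71, 72, 73, 73, 74, 74, 73, 71, 73, 74, 72, 69, 68, 64, 60, 60, 62]
0.108 [74, 74, 74, 74, 73, 71, 72, 72, 72, 72, 73, 74, 70, 68, 68, 66, 60, 60, 56, 60]
start
0.08 [229, 229, 229, 230, 230, 230, 228, 217, 194, 168, 168, 191, 217, 227, 231, 231, 231, 231, 230, 230]
0.083 [231, 232, 231, 231, 231, 231, 229, 221, 197, 171, 161, 187, 211, 227, 232, 232, 231, 232, 232, 231]
0.086 [221, 220, 221, 224, 223, 222, 218, 204, 182, 149, 152, 174, 206, 217, 222, 224, 222, 223, 225, 224]
0.089 [168, 165, 164, 165, 166, 165, 161, 151, 134, 119, 115, 133, 149, 162, 167, 166, 167, 170, 174, 172]
0.096 [86, 86, 86, 84, 83, 80, 81, 82, 87, 91, 90, 85, 82, 81, 81, 81, 83, 82, 81, 81]
0.1 [85, 86, 87, 86, 84, 84, 84, 89, 98, 102, 100, 96, 88, 80, 82, 81, 81, 81, 82, 82]
0.104 [84, 86, 85, 83, 83, 84, 86, 91, 97, 100, 99, 98, 89, 82, 80, 81, 82, 80, 80, 80]
0.108 [87, 86, 85, 85, 84, 81, 81, 87, 95, 98, 99, 93, 85, 79, 79, 80, 80, 82, 79, 79]
```

The mark is within about 0.01 rad of the pointer. I'll release, lift and close the fingers.

Request:
drive_tool(targets="0 0 0 0 0 0 1.6;0 0 0 0 0 0 2.2;0 0 0 0 0 0 3;0 0 -2 0 0 0 3;0 0 -5 0 0 0 3;0 0 -8.5 0 0 0 2;0 0 -8.5 0 0 0 0;0 0 -8.5 0 0 0 0;0 0 -8.5 0 0 0 0")

```text
time: 8.1
ee_pos: [0.5516, -0.0496, 0.1654]
tool_rot: [-3.089, -0.568, 0.002]
force: [0.4, 0.1, -0.1]
opening: 0.0017
grip_force: 0.0
```

```bash
python3 - <<'E'
from h import *
goal([.5208,.082,.160],-1.2)
print(get_obs()['joint_pos'].round(2))
E
```

```text
shift [  1.8  -13.39   0.54] rot [2.000e-03 1.000e-03 3.135e+00] x axis [-0.93 -0.36 -0.  ]
shift [  1.8  -13.39   0.54] rot [-0.001  0.001 -0.007] x axis [0.93 0.36 0.  ]
shift [  1.8  -13.39   0.54] rot [2.000e-03 1.000e-03 3.135e+00] x axis [-0.93 -0.36 -0.  ]
[-0.13  0.25  2.06 -0.    0.83  1.08]
```

Request:
drive_tool(targets="0.6 -4.5 0 0 0 0 0;1.2 -9 0 0 0 0 0;1.8 -13.4 0 0 0 0 0;1.8 -13.4 0.3 0 0 0 0;1.8 -13.4 0.5 0 0 0 0;1.8 -13.4 0.5 0 0 0 0;1.8 -13.4 0.5 0 0 0 0")

```text
time: 8.8
ee_pos: [0.5214, 0.0811, 0.1609]
tool_rot: [3.09, 0.566, -0.001]
force: [0.7, 0.8, 1.0]
opening: 0.0002
grip_force: 0.0
```

```bash
python3 - <<'E'
from h import *
o=get_obs();w=get_image('wrist');s=get_image('scene')
K,T=cam('wrist',o);print(o['ee_pos'],proj(K,T,[[.5208,.082,.131]]))
cv2.imwrite('pics/c5.png',np.hstack([cv2.resize(w,(0,0),fx=.8,fy=.8)[60:360,100:420],cv2.resize(s[190:265,320:430],(0,0),fx=4,fy=4,interpolation=cv2.INTER_CUBIC)])[:,:,::-1])
goal([.5208,.082,.155],-1.2)
E
```

```text
[0.52144897 0.08109532 0.16086926] [[307.2029994  275.56362099]]
shift [-0.04 -0.1   0.62] rot [0.    0.    3.133] x axis [-0.93 -0.36 -0.  ]
shift [-0.04 -0.1   0.62] rot [-0.     0.    -0.008] x axis [0.93 0.36 0.  ]
shift [-0.04 -0.1   0.62] rot [0.    0.    3.133] x axis [-0.93 -0.36 -0.  ]
```

View pics/c5.png

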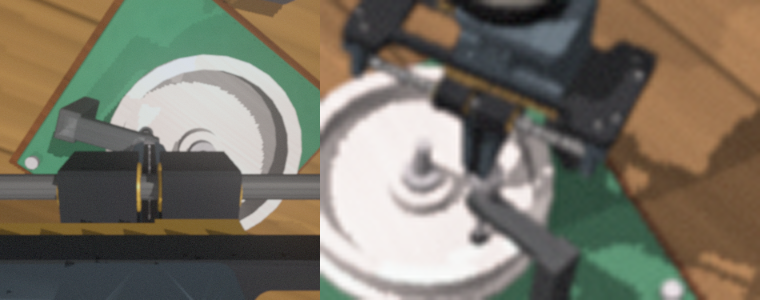

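The fingertips stand over the cap, with the pin at about (478,237) above the hole. I'll press down slowly.

Request:
drive_tool(targets="0 -0.1 0.3 0 0 0 0;0 -0.1 0.6 0 0 0 0;0 -0.1 0.8 0 0 0 0;0 -0.1 1.0 0 0 0 0;0 -0.1 1.2 0 0 0 0;0 -0.1 1.3 0 0 0 0")

```text
time: 9.5
ee_pos: [0.5209, 0.083, 0.1481]
tool_rot: [3.09, 0.568, -0.0]
force: [-1.5, -0.2, 3.3]
opening: 0.0005
grip_force: 1.2
```

Request:
drive_tool(targets="0 0 0.1 0 0 0 0;0 0 0.2 0 0 0 0;0 0 0.3 0 0 0 0")

```text
time: 9.8
ee_pos: [0.5209, 0.083, 0.1453]
tool_rot: [3.09, 0.568, -0.0]
force: [-0.8, -0.2, 2.0]
opening: 0.0005
grip_force: 1.2
```

Request:
drive_tool(targets="0 0 0.1 0 0 0 0;0 0 0.2 0 0 0 0")

```text
time: 10.0
ee_pos: [0.5209, 0.083, 0.1432]
tool_rot: [3.09, 0.568, -0.0]
force: [-1.9, 0.6, 2.6]
opening: 0.0004
grip_force: 1.2
```

Request:
drive_tool(targets="0 0 0.1 0 0 0 0;0 0 0.2 0 0 0 0;0 0 0.3 0 0 0 0")

```text
time: 10.3
ee_pos: [0.521, 0.083, 0.1402]
tool_rot: [-3.09, -0.568, 0.0]
force: [-1.9, -0.6, 2.0]
opening: 0.0002
grip_force: 1.2
```

Request:
drive_tool(targets="0 0 0.1 0 0 0 0;0 0 0.2 0 0 0 0")

```text
time: 10.5
ee_pos: [0.521, 0.083, 0.1382]
tool_rot: [3.09, 0.568, -0.0]
force: [-1.2, -0.3, 2.1]
opening: 0.0003
grip_force: 1.2
```

Request:
drive_tool(targets="0 0 0.04 0 0 0 0;0 0 0.08 0 0 0 0")

```text
time: 10.7
ee_pos: [0.521, 0.083, 0.1374]
tool_rot: [-3.09, -0.568, 0.0]
force: [-1.9, 0.6, 2.8]
opening: 0.0003
grip_force: 1.2
```

Request:
drive_tool(targets="0 0 0.03 0 0 0 0;0 0 0.06 0 0 0 0")

```text
time: 10.9
ee_pos: [0.521, 0.083, 0.1369]
tool_rot: [3.09, 0.568, -0.0]
force: [-1.5, -0.8, 2.5]
opening: 0.0003
grip_force: 1.2
```

Request:
drive_tool(targets="0 0 0.03 0 0 0 0;0 0 0.06 0 0 0 0")

```text
time: 11.1
ee_pos: [0.521, 0.083, 0.1363]
tool_rot: [-3.09, -0.568, -0.0]
force: [-2.0, 0.3, 1.8]
opening: 0.0006
grip_force: 1.2
```

Request:
drive_tool(targets="0 0 0.02 0 0 0 0;0 0 0.04 0 0 0 0")

```text
time: 11.3
ee_pos: [0.521, 0.083, 0.1359]
tool_rot: [-3.09, -0.568, 0.0]
force: [-1.7, 0.4, 2.7]
opening: 0.0005
grip_force: 1.2
```

Request:
drive_tool(targets="0 0 0.02 0 0 0 0;0 0 0.04 0 0 0 0")

```text
time: 11.5
ee_pos: [0.521, 0.083, 0.1355]
tool_rot: [-3.09, -0.568, 0.0]
force: [-1.7, 1.2, 3.3]
opening: 0.0003
grip_force: 1.2
```

Request:
drive_tool(targets="0 0 0.02 0 0 0 0;0 0 0.04 0 0 0 0")

```text
time: 11.7
ee_pos: [0.521, 0.083, 0.1351]
tool_rot: [3.09, 0.568, 0.0]
force: [-0.8, 0.8, 3.2]
opening: 0.0004
grip_force: 1.2
```

Request:
drive_tool(targets="0 0 0.02 0 0 0 0;0 0 0.04 0 0 0 0")

```text
time: 11.9
ee_pos: [0.521, 0.083, 0.1347]
tool_rot: [-3.09, -0.568, -0.0]
force: [-2.5, 0.4, 2.3]
opening: 0.0002
grip_force: 1.2
```

Request:
drive_tool(targets="0 0 0.02 0 0 0 0;0 0 0.04 0 0 0 0")

```text
time: 12.1
ee_pos: [0.5211, 0.083, 0.1344]
tool_rot: [-3.09, -0.568, -0.0]
force: [-4.0, 1.1, 8.8]
opening: 0.0001
grip_force: 4.2
```

Request:
drive_tool(targets="0 0 0.02 0 0 0 0;0 0 0.04 0 0 0 0")

```text
time: 12.3
ee_pos: [0.521, 0.083, 0.1343]
tool_rot: [-3.09, -0.568, 0.0]
force: [-6.1, -1.0, 15.7]
opening: 0.0005
grip_force: 7.7
```

Request:
drive_tool(targets="0 0 0.02 0 0 0 0;0 0 0.04 0 0 0 0")

```text
time: 12.5
ee_pos: [0.5212, 0.083, 0.1343]
tool_rot: [3.09, 0.568, -0.0]
force: [-9.6, -0.5, 20.8]
opening: 0.0008
grip_force: 11.1
```

It's home on the stop with 21 N. I'll hold briefly, then withdraw.

Request:
drive_tool(targets="0 0 0 0 0 0 0;0 0 0 0 0 0 0;0 0 0 0 0 0 0")

```text
time: 12.8
ee_pos: [0.5211, 0.083, 0.1343]
tool_rot: [-3.09, -0.568, 0.0]
force: [-8.2, -0.7, 19.6]
opening: 0.0004
grip_force: 9.6
```

Request:
drive_tool(targets="0 0 -0.1 0 0 0 0;0 0 -0.5 0 0 0 0;0 0 -2 0 0 0 0;0 0 -5 0 0 0 0;0 -4 -9 0 0 0 0;0 -9 -10 0 0 0 0;0 -14 -10 0 0 0 0;0 -18 -10 0 0 0 0;0 -22 -10 0 0 0 0;0 -22 -10 0 0 0 0")

```text
time: 13.8
ee_pos: [0.4415, 0.2919, 0.2348]
tool_rot: [-3.088, -0.574, -0.002]
force: [0.1, 0.0, 0.3]
opening: 0.0005
grip_force: 0.0
```

```bash
python3 - <<'E'
from h import *
t=get_image('top');s=get_image('scene')
cv2.imwrite('pics/c6.png',np.hstack([cv2.resize(t[235:345,240:360],(0,0),fx=3.3,fy=3.3),cv2.resize(s[190:280,300:400],(0,0),fx=4,fy=363/90)])[:,:,::-1])
E
```

```text
(no output)
```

View pics/c6.png

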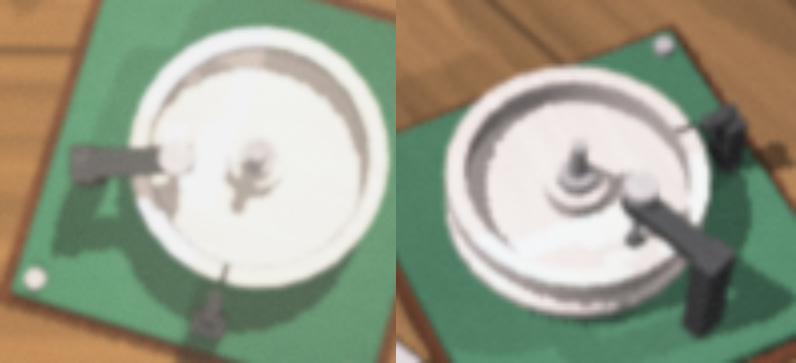

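The mark (225,272) faces the pointer (about 215,300), the cap sits down on the bar and the pin is in the hole. I'll hand it in.

```bash
python3 -c "
from workcell import order
print(order.sign_off())"
```

```text
the job is handed in; nothing more can be done
None
```

The job is handed in: the mark faces the pointer, the plunger is home on its stop and was seated with about 20 N, the grip readings stayed at or below 20 N per finger (about 40 N in all), and the arm never went near the dish, stump or hammer.

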